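# Spin-check the tray guide rollers and tag the one that binds

### The job

One of the three sprung guide rollers on the grey test stand is binding. First turn every roller by hand, gently stroking its top, at least an eighth of a turn from where it stands (well under 20 N of push), to feel which one drags; then put the red ring over the steel post that belongs to the binding roller (on the robot side of it) so that it lies flat on the foot plate, and leave it there. Leave everything else on the table alone.

Things in the scene. Friction and masses are not known exactly. Their poses are not given: they have to be found in the camera images.
- red_ring: loose red plastic ring, the repair tag: outside diameter 46 mm, hole 24 mm, 20 mm high, 24 to 42 g, lying flat on the table; origin at the centre of its underside, z up the hole's axis
- stand: grey test stand, base plate 190 x 350 x 12 mm, fixed to the table; origin under its centre. x points from the row of tag posts to the row of rollers (away from the robot), y along the rows and along the axles, z up. Three rollers 110 mm apart, each on an aluminium foot plate (top 20 mm above the table) with its own tag post 100 mm in -x of its axle
- roller_left (a point): top of the tread of the left (stand +y) roller, unpressed, 113 mm above the table. Black roller 56 mm across, 28 mm wide, level axle along y, in a white yoke (cheeks 46 mm apart outside, ending 21 mm below this point). Axes as the stand's
- roller_mid (a point): top of the tread of the middle roller, unpressed, 113 mm above the table. Roller as the left one. All yokes are sprung: they sink straight down 1 mm per 2 N after the first 2 to 3 N, at most 9 mm, then solid. To turn a roller, press its top and stroke along x; grip of the tread 0.5 or more. Axes as the stand's
- roller_right (a point): top of the tread of the right (stand -y) roller, unpressed, 113 mm above the table. Roller as the left one. The binding roller needs about 3.4 N along x at the rim to keep turning (so press with 8 N or more); the free ones need almost none and run on by themselves. Axes as the stand's
- post_left (a point): top centre of the steel tag post of the left (stand +y) roller: upright, 10 mm diameter, standing 30 mm above its foot plate (this point is 50 mm above the table), 100 mm from the roller's axle. Axes as the stand's
- post_mid (a point): top centre of the steel tag post of the middle roller: upright, 10 mm diameter, standing 30 mm above its foot plate (this point is 50 mm above the table), 100 mm from the roller's axle. Axes as the stand's
- post_right (a point): top centre of the steel tag post of the right (stand -y) roller: upright, 10 mm diameter, standing 30 mm above its foot plate (this point is 50 mm above the table), 100 mm from the roller's axle. Axes as the stand's
- wheel_1 (a joint): turning angle (rad, about the stand's +y axis, 0 at the start, counts on past a full turn) of one of the three rollers; which of the three places it sits in changes every time and is not told. Stroking the top towards +x makes it grow
- wheel_2 (a joint): turning angle (rad, about the stand's +y axis, 0 at the start, counts on past a full turn) of one of the three rollers; which of the three places it sits in changes every time and is not told. Stroking the top towards +x makes it grow
- wheel_3 (a joint): turning angle (rad, about the stand's +y axis, 0 at the start, counts on past a full turn) of one of the three rollers; which of the three places it sits in changes every time and is not told. Stroking the top towards +x makes it grow
- yellow_ring: loose yellow plastic ring, same size as the red one (46 mm across, 20 mm high); not needed, leave alone (origin: centre of its underside)
- spare_wheel: loose spare black roller lying flat, 56 mm across, 28 mm high; leave alone (origin: centre of its underside)
- oil_bottle: closed amber bottle, 44 mm across, 130 mm high; leave alone (origin: centre of its underside)
- screwdriver: loose screwdriver lying on the table; leave alone (origin: under its middle)
- wrench: loose wrench lying on the table; leave alone (origin: under its middle)
- mug: white mug, 80 mm across, 90 mm high; leave alone (origin: centre of its underside)
- carton: small cardboard carton 100 x 140 x 70 mm; leave alone (origin: centre of its underside)
Not all that is in view belongs to the job. Several things look just like the red_ring: the one meant starts nearest to the robot's base.

How it is judged:
By the outcome, as a careful person would: the job done as asked, in the order asked, and still so for the second after the job is handed in, with the robot touching nothing.
It also fails if it takes over 67 s, if anything falls off the work surface, if the arm or the gripper's body presses on something with over 40 N, if the wrist force passes 120 N, or if a joint passes its speed limit or range.

### The arm

A 6-joint arm with a two-finger parallel gripper is mounted at the origin on the work surface. World frame = base frame: x ahead of the robot, y to its left, z up, the work surface at z = 0. Lengths are in m, angles in rad, forces in N, time in s.
With the tool pointing down it reaches from about 0.425 to 0.95 m from the base axis. Payload 3.5 kg.
Tool frame: the origin (TCP) lies at the very end of the fingers, on their centre line; the grasp point (between the pads) lies 19 mm behind it (grip_depth is the distance from the TCP to the grasp point, in m); x points along the fingers, z is the direction in which the jaws open and shut, and the axes are right-handed (so a half turn about x gives the same grasp; the last joint's range is limited). The gripper opens to 85 mm and grips with 20 to 120 N. Pads are 22 mm wide; open, the fingers measure 114 mm over their backs; the gripper's body (76 mm by 85 mm) begins 54 mm behind the grasp point. The pads swing forward as they close: fully open they stand 13 mm farther back than shut.
Start: joints at [-1.456, 0.286, 1.577, -0, 1.279, -0.15], TCP at [0.177, -0.651, 0.231] pointing down, gripper open.
Joint ranges: [-2.77, 2.77], [-0.9, 2.22], [0.21, 2.48], [-1.53, 4.67], [0.24, 2.81], [-2.84, 2.84]. Speed limits (rad/s): [2.79, 2.79, 3.14, 3.14, 3.14, 3.14].

### API

Orientations are given as a unit quaternion [x, y, z, w].
In Python, from plant import get_state, read_camera, calibration, sign_off, recognise, grip_depth gives the robot as it stands. The module is installed in compiled form; this text tells all that it offers.
- The arm moves only by the tool servo_tool, never from a script. Its argument "deltas" is a list that holds one entry, the list of rows, each a list of 4 numbers: the shift along the world's x, y, z scaled (see below), then the turn about the world's z scaled (see below). In form: [[[tx, ty, tz, spin], ...]]. A call has exactly 5 rows; each row is the pose to reach, as a shift and turn from the pose commanded when the call began; what a row does not reach only later rows make up. The controller multiplies each number of a shift by 10 cm and each number of a turn by 90 degrees. A row lasts 1/10 s, in which the tool goes at most 50 mm and 8.59 degrees, less where a joint would pass 70% of its speed; a pose out of reach is approached as far as the arm can. A call with a number of a shift or a turn outside -1 to 1 is refused whole. A call with a gripper value outside its range is refused whole. "claw" is the gripper's target within -1 to 1 (fully open at 1, half-way at 0, shut at -1), set as the call begins (left out, the last holds). The fingers move at their own pace and stop on an object; "force" is the grip in N (left out, the last holds). Time passes only in rows, so rows that repeat a pose let the fingers close, or fill a call up. It gives the time, the measured TCP pose, the force and the opening at its end, in the units of the state.
- get_state(): the state, without advancing time (a new reading comes with each control period).
- read_camera(name): name is "side" or "top" or "wrist"; returns the picture (400x640x3 uint8, blue, green, red); there is no depth.
- calibration(name): a dict with "intrinsics" (3x3 intrinsics, pixels), "R" (3x3) and "t" (3): a world point X has camera coordinates R X + t; the wrist camera has in their place "T_tool_cam" (4x4, takes a point from camera to tool coordinates, whose origin is the TCP and whose axes are the tool frame's). Camera axes: x right, y down, z forward; pixel columns grow to the right and rows downward; lengths in m; the calibration is good to about 2 mm. A picture is of the moment at which its call begins: read the wrist's pose just before it. calibration takes no time and is no camera call.
- sign_off(): hands the job in, once; it reports no verdict.
Trained networks look in the newest picture that a camera, given by its name, has taken for a name from the list of things; names that differ only in an ending like _2 or _b are one class to them, and where a whole thing is asked for, a point or a joint stands for the part that bears it (a point fixed in the world has none). Each returns a list of dicts, best first, with "p" (0 to 1); they miss things now and then, are a little off and sometimes report something else, mostly with a low value. They report only what shows in the picture. A call takes as long as a camera call. They do not tell look-alikes from the thing itself.
- recognise(camera, query): "at" ([x, y, z] in m, in world coordinates, good to about 4 mm: the middle of the surface that is visible of it).
The state is a dict: "time": time; "qpos": joint angles; "dq": joint speeds; "joint_efforts": joint torques, N m; "eef_pos": TCP position; "tcp_rot": TCP orientation; "contact_force": force on the tool from outside, world axes, zero at the start; "wrist_torque": the same for the moment, N m; "opening": opening from 0.0 (shut) to 1.0 (fully open).
Only numpy, scipy, OpenCV 4.12 (cv2) and the standard library are available. Lean on these libraries where they do the work, as an engineer would, in place of code of your own. Each camera call takes 0.05 s, during which the arm holds its last target. There are 200 camera calls.

## Working session

There is one attempt and no reset: what is moved stays moved. The work goes in short steps, Python scripts to look and compute and a tool call to move; the robot and the scene stay as the last step left them, time stands still between calls to the robot, and variables do not carry over. Pictures are saved under pics/ and viewed, about 8 in all and at most 12, crops included, and the job is handed in when it is done.

Besides the shell and the picture viewer there is one more tool, called after ">>>" in YAML: its name, and indented under it one key for each argument. servo_tool: Moves the arm, as the interface text tells. Its arguments: {"type":"object","properties":{"deltas":{"type":"array"},"claw":{"type":"number"},"force":{"type":"number"}},"required":["deltas"]}

```bash
mkdir -p pics
python3 - <<'E'
from plant import *
import cv2,numpy as np
s=get_state();print(s['time'],s['eef_pos'],s['tcp_rot'],s['contact_force'],s['opening'],grip_depth)
for c in('top','side'):
    im=read_camera(c);cv2.imwrite(f'pics/{c}0.png',im)
    for q in ['red_ring','stand','roller_mid','post_mid','yellow_ring','oil_bottle','mug','carton']:
        try:
            for d in recognise(c,q)[:5]: print(c,q,np.round(d['at'],3),round(d['p'],2))
        except Exception as e: print(c,q,e)
print(calibration('wrist'))
print(get_state()['time'])
E
```

```text
0.0 [ 0.17660159 -0.65081614  0.22993592] [ 0.43023684  0.56218773 -0.42903406  0.56104456] [-0.3443205  -0.72425482 -0.70536947] 0.999351976265503 0.0187
top red_ring [ 0.546 -0.383  0.023] 0.66
top red_ring [ 0.552 -0.033  0.011] 0.59
top red_ring [ 0.628 -0.442  0.022] 0.49
top red_ring [ 0.458 -0.334  0.018] 0.4
top stand [ 0.55  -0.038  0.014] 0.97
top roller_mid [ 0.555 -0.036  0.012] 0.75
top post_mid [ 0.551 -0.036  0.01 ] 0.95
top yellow_ring [ 0.411 -0.487  0.021] 0.46
top yellow_ring [ 0.551 -0.034  0.012] 0.41
top oil_bottle [ 0.685 -0.364  0.079] 0.78
top oil_bottle [0.77  0.14  0.037] 0.58
top mug [0.77  0.136 0.037] 0.67
top carton [ 0.767 -0.13   0.069] 0.76
side red_ring [ 0.538 -0.388  0.018] 0.79
side red_ring [ 0.46  -0.34   0.022] 0.48
side stand [ 0.597 -0.196  0.016] 0.87
side roller_mid [ 0.597 -0.197  0.013] 0.58
side post_mid [ 0.602 -0.193  0.008] 0.68
side post_mid [0.588 0.068 0.102] 0.51
side yellow_ring [ 0.407 -0.5    0.022] 0.53
side oil_bottle [ 0.682 -0.38   0.068] 0.6
side oil_bottle [ 0.6   -0.194  0.01 ] 0.37
side mug [0.758 0.101 0.058] 0.95
side carton [ 0.753 -0.16   0.06 ] 0.68
side carton [ 0.406 -0.499  0.021] 0.58
{'intrinsics': array([[325.03794508,   0.        , 317.35118782],
       [  0.        , 325.03794508, 200.53991432],
       [  0.        ,   0.        ,   1.        ]]), 'T_tool_cam': array([[-9.10419966e-04, -3.25320676e-01,  9.45603315e-01,
        -1.43394667e-01],
       [ 7.78992948e-04, -9.45603650e-01, -3.25320042e-01,
         8.39426516e-02],
       [ 9.99999282e-01,  4.40440452e-04,  1.11431896e-03,
        -6.47007657e-04],
       [ 0.00000000e+00,  0.00000000e+00,  0.00000000e+00,
         1.00000000e+00]])}
0.9
```

View pics/top0.png

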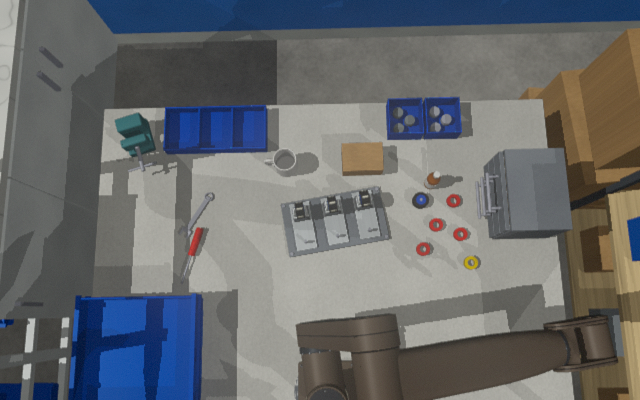

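View pics/side0.png

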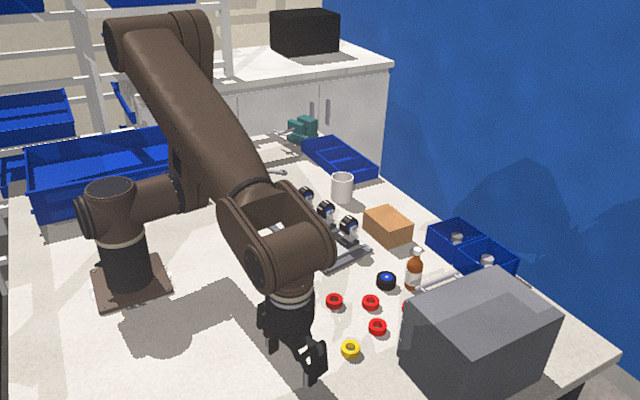

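The top view shows four red rings at (424,249), (437,225), (461,234) and (454,201). The one at (424,249) is nearest the base. The stand's corners are at about (281,204), (379,187), (390,238) and (290,255). Next I'll estimate the stand pose from those corners.

```bash
cat > h.py <<'E'
from plant import *
import cv2,numpy as np
from scipy.spatial.transform import Rotation as R
def cam(name,s=None):
    c=calibration(name);K=c['intrinsics']
    if name!='wrist': return K,np.array(c['R']),np.array(c['t'])
    T=np.eye(4);T[:3,:3]=R.from_quat(s['tcp_rot']).as_matrix();T[:3,3]=s['eef_pos']
    W=np.linalg.inv(T@c['T_tool_cam']);return K,W[:3,:3],W[:3,3]
def ray(cm,uv,z):
    K,Rm,t=cm;d=Rm.T@np.linalg.solve(K,[*uv,1]);o=-Rm.T@t;return o+d*(z-o[2])/d[2]
def proj(cm,X):
    K,Rm,t=cm;p=K@(Rm@np.asarray(X)+t);return p[:2]/p[2]
E
python3 - <<'E'
from h import *
c=cam('top')
P=[ray(c,p,.012) for p in[(281,204),(379,187),(390,238),(290,255)]];print(np.round(P,3),np.mean(P,0))
for p in [(424,249),(437,225),(461,234),(454,201)]:
    q=ray(c,p,.02);print(q.round(3),np.hypot(*q[:2]).round(3))
print(R.from_quat(get_state()['tcp_rot']).as_matrix().round(3))
im=cv2.imread('pics/top0.png')[180:262,272:398];cv2.imwrite('pics/crop.png',cv2.resize(im,None,fx=6,fy=6,interpolation=2))
E
```

```text
[[ 0.625  0.151  0.012]
 [ 0.679 -0.192  0.012]
 [ 0.498 -0.223  0.012]
 [ 0.446  0.121  0.012]] [ 0.56203313 -0.03577029  0.012     ]
[ 0.457 -0.336  0.02 ] 0.567
[ 0.539 -0.384  0.02 ] 0.662
[ 0.506 -0.464  0.02 ] 0.687
[ 0.621 -0.448  0.02 ] 0.766
[[ 0.     0.965  0.262]
 [ 0.     0.262 -0.965]
 [-1.     0.    -0.   ]]
```

View pics/crop.png

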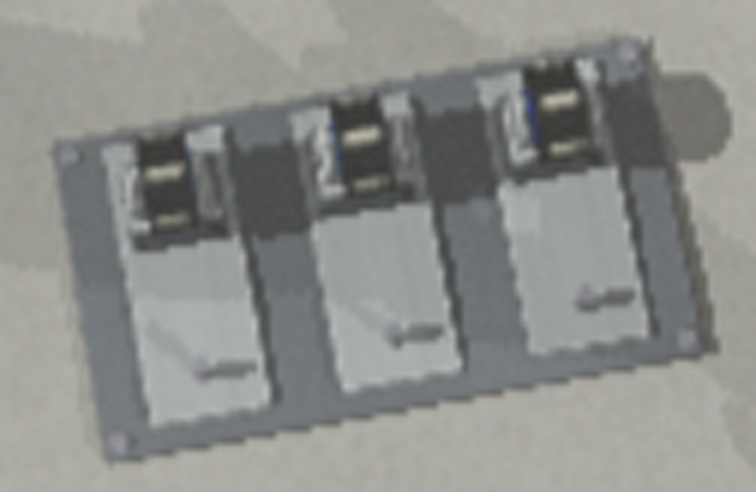

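The crop shows the three foot plates with posts at the lower end. The roller treads are at about (299,212), (332,205) and (364,199) in full-picture pixels. Stand yaw is about 9°. I'll close the gripper and move above the right-hand roller, then look from close by.

>>> servo_tool:
  deltas:
    - [[0.17, 0.2, 0.01, -0.02], [0.34, 0.4, 0.02, -0.04], [0.51, 0.6, 0.03, -0.06], [0.68, 0.8, 0.04, -0.07], [0.85, 1, 0.05, -0.07]]
  claw: -1
  force: 30

```text
time: 1.4
eef_pos: [0.2623, -0.5506, 0.2364]
tcp_rot: [0.46, 0.537, -0.46, 0.537]
contact_force: [0.9, -0.1, -0.5]
opening: 0.147
```

>>> servo_tool:
  deltas:
    - [[0.17, 0.2, 0.01, 0], [0.34, 0.4, 0.02, 0], [0.51, 0.6, 0.03, 0], [0.68, 0.8, 0.04, 0], [0.85, 1, 0.05, 0]]

```text
time: 1.9
eef_pos: [0.3473, -0.4506, 0.2415]
tcp_rot: [0.46, 0.537, -0.46, 0.537]
contact_force: [0.3, -0.4, -0.2]
opening: -0.001
```

>>> servo_tool:
  deltas:
    - [[0.17, 0.2, 0.01, 0], [0.34, 0.4, 0.02, 0], [0.51, 0.6, 0.03, 0], [0.68, 0.8, 0.04, 0], [0.85, 1, 0.05, 0]]

```text
time: 2.4
eef_pos: [0.4323, -0.3506, 0.2466]
tcp_rot: [0.46, 0.537, -0.46, 0.537]
contact_force: [-0.4, 0.1, 0.5]
opening: 0.001
```

>>> servo_tool:
  deltas:
    - [[0.17, 0.2, 0.01, 0], [0.34, 0.4, 0.02, 0], [0.51, 0.6, 0.03, 0], [0.68, 0.8, 0.04, 0], [0.85, 1, 0.05, 0]]

```text
time: 2.9
eef_pos: [0.5173, -0.2506, 0.2516]
tcp_rot: [0.46, 0.537, -0.46, 0.537]
contact_force: [0.3, 0.6, -0.3]
opening: 0.001
```

>>> servo_tool:
  deltas:
    - [[0.17, 0.2, 0.01, 0], [0.34, 0.4, 0.02, 0], [0.51, 0.6, 0.03, 0], [0.68, 0.8, 0.04, 0], [0.85, 1, 0.05, 0]]

```text
time: 3.4
eef_pos: [0.6023, -0.1505, 0.2565]
tcp_rot: [0.46, 0.537, -0.46, 0.537]
contact_force: [-0.4, -0.5, 0.7]
opening: -0.001
```

Run:
```python
from h import *
s=get_state();im=read_camera('wrist');cv2.imwrite('pics/w1.png',im)
print(s['time'],s['eef_pos'],s['contact_force'],R.from_quat(s['tcp_rot']).as_matrix()[:,1])
for q in ['roller_mid','post_mid','stand']:
    for d in recognise('wrist',q)[:6]: print(q,np.round(d['at'],3),round(d['p'],2))
c=cam('top')
for p in [(299.5,211.7),(331.7,204.7),(364.2,198.8)]: print(ray(c,p,.113))
```

```text
3.4 [ 0.60232066 -0.1505461   0.25648363] [-0.39720891 -0.53429792  0.65722971] [9.88023828e-01 1.54301270e-01 1.80041982e-04]
roller_mid [ 0.582 -0.079  0.01 ] 0.79
post_mid [ 0.744 -0.144  0.073] 0.47
stand [ 0.462 -0.33   0.022] 0.72
stand [ 0.574 -0.075  0.014] 0.61
[0.5770266  0.08104446 0.113     ]
[ 0.59823446 -0.02491448  0.113     ]
[ 0.61578819 -0.13205084  0.113     ]
```

View pics/w1.png

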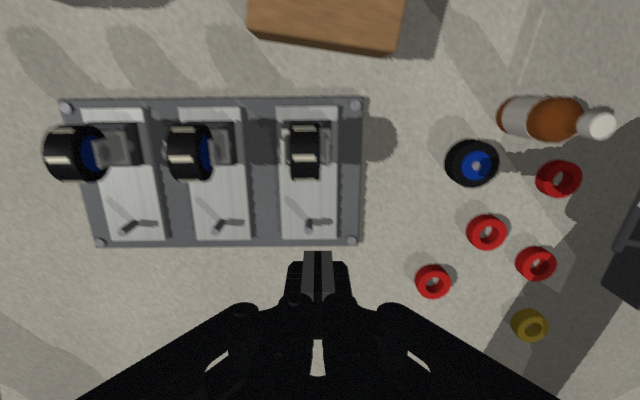

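The wrist view shows the stand from (61,97) to (362,243), the treads at about (75,153), (188,152) and (304,150), and the posts near (125,222), (220,222) and (312,222). I'll zoom in on it.

Run:
```python
from h import *
im=cv2.imread('pics/w1.png')[90:255,170:370];cv2.imwrite('pics/c2.png',cv2.resize(im,None,fx=4,fy=3.6,interpolation=2))
s=dict(eef_pos=[.60232,-.15055,.25648],tcp_rot=[.46,.537,-.46,.537])
c=cam('wrist',s);ct=cam('top')
P=np.array([ray(c,p,.012) for p in[(60,99),(365,97),(361,244),(93,249)]]);print(P.round(3),P.mean(0))
a=[]
for o,yw in[(np.array([*P.mean(0)[:2],0]),.16)]:
    Rz=R.from_euler('z',yw).as_matrix()
    for dy in(.11,0,-.11):
        for dx,z in((.05,.113),(-.05,.05),(-.05,.02)):
            X=o+Rz@[dx,dy,z];print(dy,dx,z,X.round(3),proj(c,X).round(1),proj(ct,X).round(1))
```

```text
[[ 0.629  0.15   0.012]
 [ 0.685 -0.192  0.012]
 [ 0.502 -0.224  0.012]
 [ 0.44   0.126  0.012]] [ 0.56402234 -0.03503115  0.012     ]
0.11 0.05 0.113 [0.596 0.082 0.113] [ 58.5 153.6] [299.3 206.1]
0.11 -0.05 0.05 [0.497 0.066 0.05 ] [121.5 228.1] [305.4 238.4]
0.11 -0.05 0.02 [0.497 0.066 0.02 ] [135.  218.5] [305.8 239.6]
0 0.05 0.113 [ 0.613 -0.027  0.113] [182.3 152.9] [332.3 200.2]
0 -0.05 0.05 [ 0.515 -0.043  0.05 ] [215.3 227.7] [337.6 232.6]
0 -0.05 0.02 [ 0.515 -0.043  0.02 ] [222.4 218. ] [337.5 233.9]
-0.11 0.05 0.113 [ 0.631 -0.136  0.113] [306.1 152.3] [365.1 194.3]
-0.11 -0.05 0.05 [ 0.532 -0.152  0.05 ] [309.2 227.2] [369.6 226.9]
-0.11 -0.05 0.02 [ 0.532 -0.152  0.02 ] [309.8 217.6] [369.  228.2]
```

View pics/c2.png

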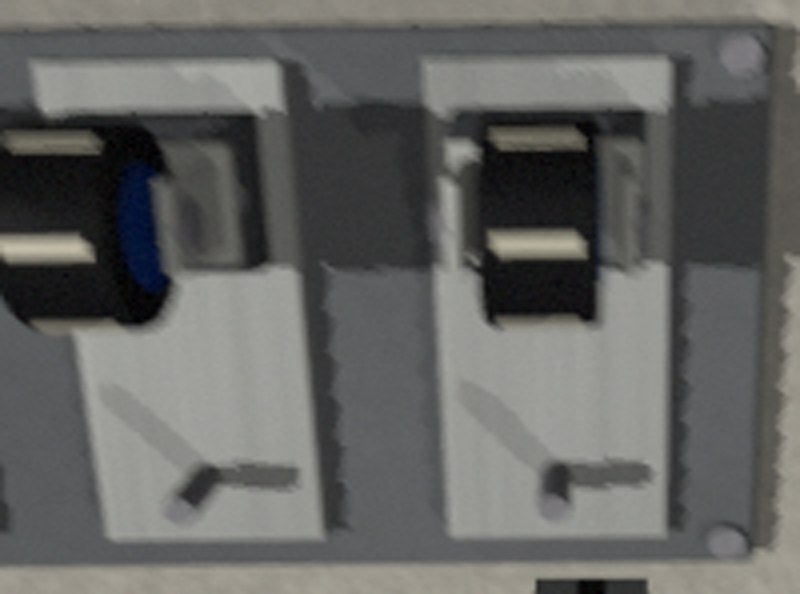

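>>> servo_tool:
  deltas:
    - [[0.04, 0.04, -0.2, 0], [0.08, 0.08, -0.4, 0], [0.12, 0.12, -0.6, 0], [0.14, 0.13, -0.8, 0], [0.14, 0.13, -1, 0]]

```text
time: 4.1
eef_pos: [0.6152, -0.1394, 0.1556]
tcp_rot: [0.46, 0.537, -0.46, 0.537]
contact_force: [0.3, 0.4, 0.5]
opening: 0.003
```

>>> servo_tool:
  deltas:
    - [[0, 0, -0.1, 0], [0, 0, -0.2, 0], [0, 0, -0.3, 0], [0, 0, -0.38, 0], [0, 0, -0.44, 0]]

```text
time: 4.6
eef_pos: [0.6158, -0.1386, 0.1121]
tcp_rot: [0.46, 0.537, -0.46, 0.537]
contact_force: [-0.6, 0.1, 3.8]
opening: 0.0
```

>>> servo_tool:
  deltas:
    - [[0, 0, -0.02, 0], [0, 0, -0.03, 0], [0, 0, -0.04, 0], [0, 0, -0.04, 0], [0, 0, -0.04, 0]]

```text
time: 5.1
eef_pos: [0.6174, -0.1385, 0.111]
tcp_rot: [0.461, 0.536, -0.459, 0.538]
contact_force: [0.1, 1.4, 6.3]
opening: 0.0
```

>>> servo_tool:
  deltas:
    - [[0.03, 0.005, 0, 0], [0.06, 0.01, 0, 0], [0.09, 0.015, 0, 0], [0.12, 0.02, 0, 0], [0.15, 0.024, 0, 0]]

```text
time: 5.6
eef_pos: [0.6325, -0.136, 0.1111]
tcp_rot: [0.461, 0.536, -0.459, 0.538]
contact_force: [0.3, 1.8, 7.0]
opening: -0.005
```

>>> servo_tool:
  deltas:
    - [[0.03, 0.005, 0, 0], [0.06, 0.01, 0, 0], [0.09, 0.015, 0, 0], [0.12, 0.02, 0, 0], [0.15, 0.024, 0, 0]]

```text
time: 6.1
eef_pos: [0.6465, -0.1336, 0.1089]
tcp_rot: [0.46, 0.537, -0.46, 0.538]
contact_force: [1.3, 1.3, 2.5]
opening: 0.004
```

>>> servo_tool:
  deltas:
    - [[0, 0, 0.15, 0], [0, 0, 0.3, 0], [-0.08, 0.2, 0.3, 0], [-0.2, 0.45, 0.3, 0], [-0.32, 0.7, 0.3, 0]]

```text
time: 6.6
eef_pos: [0.6131, -0.0635, 0.1392]
tcp_rot: [0.46, 0.537, -0.46, 0.537]
contact_force: [0.1, 1.1, -0.4]
opening: 0.001
```

>>> servo_tool:
  deltas:
    - [[-0.1, 0.2, 0, 0], [-0.155, 0.34, 0, 0], [-0.155, 0.34, -0.1, 0], [-0.155, 0.34, -0.2, 0], [-0.155, 0.34, -0.25, 0]]

```text
time: 7.1
eef_pos: [0.5977, -0.0302, 0.1116]
tcp_rot: [0.46, 0.538, -0.46, 0.536]
contact_force: [0.3, 0.9, 4.6]
opening: 0.003
```

>>> servo_tool:
  deltas:
    - [[0, 0, -0.03, 0], [0, 0, -0.06, 0], [0, 0, -0.09, 0], [0, 0, -0.09, 0], [0, 0, -0.09, 0]]

```text
time: 7.6
eef_pos: [0.6014, -0.0299, 0.1081]
tcp_rot: [0.462, 0.535, -0.458, 0.538]
contact_force: [-0.6, 3.8, 11.8]
opening: 0.002
```

>>> servo_tool:
  deltas:
    - [[0.03, 0.005, 0, 0], [0.06, 0.01, 0, 0], [0.09, 0.015, 0, 0], [0.12, 0.02, 0, 0], [0.15, 0.024, 0, 0]]

```text
time: 8.1
eef_pos: [0.6165, -0.0274, 0.1082]
tcp_rot: [0.462, 0.535, -0.458, 0.538]
contact_force: [0.5, 4.1, 11.0]
opening: 0.006
```

>>> servo_tool:
  deltas:
    - [[0.03, 0.005, 0, 0], [0.06, 0.01, 0, 0], [0.09, 0.015, 0, 0], [0.12, 0.02, 0, 0], [0.15, 0.024, 0, 0]]

```text
time: 8.6
eef_pos: [0.6313, -0.0251, 0.1067]
tcp_rot: [0.462, 0.535, -0.458, 0.539]
contact_force: [3.0, 3.4, 4.6]
opening: 0.002
```

>>> servo_tool:
  deltas:
    - [[0, 0, 0.15, 0], [0, 0, 0.34, 0], [-0.08, 0.2, 0.34, 0], [-0.2, 0.45, 0.34, 0], [-0.32, 0.7, 0.34, 0]]

```text
time: 9.1
eef_pos: [0.5945, 0.0462, 0.1374]
tcp_rot: [0.46, 0.538, -0.461, 0.536]
contact_force: [0.1, -0.9, -1.0]
opening: -0.004
```

>>> servo_tool:
  deltas:
    - [[-0.1, 0.2, 0, 0], [-0.155, 0.34, 0, 0], [-0.155, 0.34, -0.1, 0], [-0.155, 0.34, -0.2, 0], [-0.155, 0.34, -0.25, 0]]

```text
time: 9.6
eef_pos: [0.5801, 0.0785, 0.1115]
tcp_rot: [0.459, 0.538, -0.461, 0.536]
contact_force: [-0.6, 1.8, 4.9]
opening: 0.0
```

>>> servo_tool:
  deltas:
    - [[0, 0, -0.03, 0], [0, 0, -0.06, 0], [0, 0, -0.09, 0], [0, 0, -0.09, 0], [0, 0, -0.09, 0]]

```text
time: 10.1
eef_pos: [0.5825, 0.0789, 0.1075]
tcp_rot: [0.461, 0.536, -0.459, 0.537]
contact_force: [-4.9, 2.2, 12.7]
opening: 0.0
```

>>> servo_tool:
  deltas:
    - [[0.03, 0.005, 0, 0], [0.06, 0.01, 0, 0], [0.09, 0.015, 0, 0], [0.12, 0.02, 0, 0], [0.15, 0.024, 0, 0]]

```text
time: 10.6
eef_pos: [0.5976, 0.0813, 0.1077]
tcp_rot: [0.461, 0.536, -0.459, 0.537]
contact_force: [-4.1, 3.3, 12.3]
opening: -0.001
```

>>> servo_tool:
  deltas:
    - [[0.03, 0.005, 0, 0], [0.06, 0.01, 0, 0], [0.09, 0.015, 0, 0], [0.12, 0.02, 0, 0], [0.15, 0.024, 0, 0]]

```text
time: 11.1
eef_pos: [0.6127, 0.0836, 0.1064]
tcp_rot: [0.461, 0.536, -0.459, 0.538]
contact_force: [0.3, 1.3, 4.8]
opening: -0.002
```

>>> servo_tool:
  deltas:
    - [[0, 0, 0.2, 0], [0, 0, 0.4, 0], [0, 0, 0.6, 0], [0, 0, 0.8, 0], [0, -0.2, 1, 0]]

```text
time: 11.6
eef_pos: [0.6108, 0.0643, 0.2044]
tcp_rot: [0.46, 0.538, -0.46, 0.537]
contact_force: [0.7, 0.0, 0.0]
opening: 0.002
```

Run:
```python
from h import *
s=get_state();im=read_camera('wrist');cv2.imwrite('pics/w2.png',im)
print(s['time'],s['eef_pos'],s['tcp_rot'])
a=cv2.imread('pics/w1.png')[90:255,40:360];b=im[90:300,100:500]
cv2.imwrite('pics/c3.png',np.vstack([cv2.resize(a,(560,289)),cv2.resize(b,(560,294))]))
```

```text
11.6 [0.61081219 0.06427652 0.20444302] [ 0.45955025  0.53768921 -0.45953693  0.5371496 ]
```

View pics/w2.png

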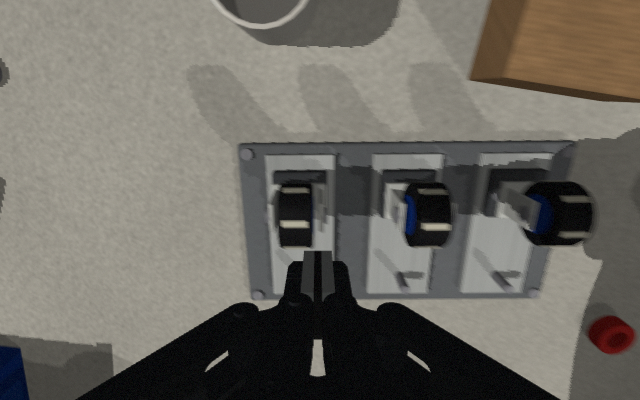

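The left roller drags, with about -4 N along x at 12 N of push. The mid and right rollers showed about 0 N. To be sure every roller has turned far enough, I'll stroke each one again, working back from left to right.

>>> servo_tool:
  deltas:
    - [[-0.17, 0.07, -0.2, 0], [-0.34, 0.14, -0.4, 0], [-0.34, 0.14, -0.6, 0], [-0.34, 0.14, -0.8, 0], [-0.34, 0.14, -0.92, 0]]

```text
time: 12.15
eef_pos: [0.5757, 0.0774, 0.1099]
tcp_rot: [0.459, 0.538, -0.461, 0.536]
contact_force: [-2.5, -0.1, 7.5]
opening: 0.004
```

>>> servo_tool:
  deltas:
    - [[0, 0, -0.03, 0], [0, 0, -0.06, 0], [0, 0, -0.09, 0], [0, 0, -0.09, 0], [0, 0, -0.09, 0]]

```text
time: 12.65
eef_pos: [0.578, 0.0776, 0.1069]
tcp_rot: [0.46, 0.537, -0.46, 0.537]
contact_force: [-6.5, 1.2, 14.3]
opening: -0.001
```

>>> servo_tool:
  deltas:
    - [[0.04, 0.006, 0, 0], [0.08, 0.013, 0, 0], [0.12, 0.019, 0, 0], [0.16, 0.026, 0, 0], [0.2, 0.032, 0, 0]]

```text
time: 13.15
eef_pos: [0.5993, 0.0812, 0.1077]
tcp_rot: [0.461, 0.536, -0.459, 0.538]
contact_force: [-2.4, 1.5, 12.2]
opening: 0.0
```

>>> servo_tool:
  deltas:
    - [[0.03, 0.005, 0, 0], [0.06, 0.01, 0, 0], [0.09, 0.015, 0, 0], [0.12, 0.02, 0, 0], [0.15, 0.024, 0, 0]]

```text
time: 13.65
eef_pos: [0.6141, 0.0834, 0.1061]
tcp_rot: [0.461, 0.536, -0.459, 0.538]
contact_force: [0.4, -0.5, 3.7]
opening: -0.0
```

>>> servo_tool:
  deltas:
    - [[0, 0, 0.17, 0], [0, 0, 0.34, 0], [0, -0.25, 0.34, 0], [0, -0.5, 0.34, 0], [-0.05, -0.75, 0.34, 0]]

```text
time: 14.15
eef_pos: [0.6074, 0.0076, 0.1393]
tcp_rot: [0.46, 0.537, -0.459, 0.538]
contact_force: [-0.5, -0.3, -0.2]
opening: 0.0
```

>>> servo_tool:
  deltas:
    - [[-0.06, -0.2, 0, 0], [-0.12, -0.39, 0, 0], [-0.12, -0.39, -0.1, 0], [-0.12, -0.39, -0.2, 0], [-0.12, -0.39, -0.25, 0]]

```text
time: 14.65
eef_pos: [0.5941, -0.0298, 0.1112]
tcp_rot: [0.459, 0.538, -0.46, 0.537]
contact_force: [-0.3, -1.2, 4.0]
opening: -0.002
```

>>> servo_tool:
  deltas:
    - [[0, 0, -0.03, 0], [0, 0, -0.06, 0], [0, 0, -0.08, 0], [0, 0, -0.08, 0], [0, 0, -0.08, 0]]

```text
time: 15.15
eef_pos: [0.5973, -0.0295, 0.108]
tcp_rot: [0.461, 0.536, -0.458, 0.539]
contact_force: [-2.1, 1.5, 11.0]
opening: -0.0
```

>>> servo_tool:
  deltas:
    - [[0.07, 0.011, 0, 0], [0.14, 0.022, 0, 0], [0.21, 0.033, 0, 0], [0.28, 0.044, 0, 0], [0.35, 0.055, 0, 0]]

```text
time: 15.65
eef_pos: [0.6326, -0.0237, 0.1068]
tcp_rot: [0.461, 0.536, -0.458, 0.539]
contact_force: [0.6, -0.3, 1.4]
opening: -0.001
```

>>> servo_tool:
  deltas:
    - [[0, 0, 0.17, 0], [0, 0, 0.34, 0], [0, -0.25, 0.34, 0], [0, -0.5, 0.34, 0], [-0.05, -0.75, 0.34, 0]]

```text
time: 16.15
eef_pos: [0.6248, -0.1006, 0.1398]
tcp_rot: [0.46, 0.537, -0.46, 0.538]
contact_force: [0.3, -0.2, 0.3]
opening: -0.002
```

>>> servo_tool:
  deltas:
    - [[-0.06, -0.2, 0, 0], [-0.12, -0.37, 0, 0], [-0.12, -0.37, -0.1, 0], [-0.12, -0.37, -0.2, 0], [-0.12, -0.37, -0.25, 0]]

```text
time: 16.65
eef_pos: [0.6117, -0.1359, 0.1115]
tcp_rot: [0.459, 0.538, -0.46, 0.536]
contact_force: [-0.0, -0.7, 4.1]
opening: 0.002
```

>>> servo_tool:
  deltas:
    - [[0, 0, -0.03, 0], [0, 0, -0.06, 0], [0, 0, -0.08, 0], [0, 0, -0.08, 0], [0, 0, -0.08, 0]]

```text
time: 17.15
eef_pos: [0.6147, -0.1358, 0.1085]
tcp_rot: [0.461, 0.536, -0.458, 0.538]
contact_force: [-2.0, 2.9, 10.1]
opening: -0.001
```

>>> servo_tool:
  deltas:
    - [[0.04, 0.006, 0, 0], [0.08, 0.013, 0, 0], [0.12, 0.019, 0, 0], [0.16, 0.026, 0, 0], [0.2, 0.032, 0, 0]]

```text
time: 17.65
eef_pos: [0.6355, -0.1323, 0.1089]
tcp_rot: [0.461, 0.536, -0.458, 0.539]
contact_force: [0.5, 3.3, 9.4]
opening: -0.002
```

>>> servo_tool:
  deltas:
    - [[0.05, 0.008, 0, 0], [0.1, 0.016, 0, 0], [0.15, 0.024, 0, 0], [0.18, 0.028, 0, 0], [0.18, 0.028, 0.1, 0]]

```text
time: 18.15
eef_pos: [0.6493, -0.1301, 0.113]
tcp_rot: [0.459, 0.539, -0.46, 0.536]
contact_force: [-0.1, -0.1, -0.8]
opening: 0.003
```

>>> servo_tool:
  deltas:
    - [[0, 0, 0.2, 0], [0, 0, 0.4, 0], [-0.2, -0.3, 0.6, 0], [-0.5, -0.6, 0.75, 0], [-0.9, -0.9, 0.75, 0]]
  claw: 0.7

```text
time: 18.65
eef_pos: [0.561, -0.2227, 0.1933]
tcp_rot: [0.459, 0.536, -0.459, 0.539]
contact_force: [1.1, -0.4, -0.4]
opening: 0.841
```

Run:
```python
from h import *
s=get_state();im=read_camera('wrist');cv2.imwrite('pics/w3.png',im)
print(s['time'],s['eef_pos'],s['opening'])
c=cam('wrist',s)
hsv=cv2.cvtColor(im,cv2.COLOR_BGR2HSV);m=(((hsv[...,0]<8)|(hsv[...,0]>172))&(hsv[...,1]>150)&(hsv[...,2]>60)).astype('uint8')
n,l,st,ce=cv2.connectedComponentsWithStats(m)
for i in range(1,n):
    if st[i,4]>80:
        x,y,w,h,a=st[i];print(st[i],ray(c,(x+w/2,y+h/2),.012).round(4))
for d in recognise('wrist','red_ring'): print(np.round(d['at'],3),round(d['p'],2))
```

```text
18.65 [ 0.56103197 -0.22267366  0.19328851] 0.8405178970220827
[ 523  130   56   42 1420] [ 0.6228 -0.4517  0.012 ]
[ 440  198   48   39 1209] [ 0.5396 -0.3865  0.012 ]
[ 500  237   49   38 1283] [ 0.5052 -0.468   0.012 ]
[381 261  13  34 306] [ 0.4537 -0.3219  0.012 ]
[ 0.628 -0.442  0.014] 0.68
[ 0.465 -0.318  0.019] 0.58
[ 0.517 -0.459  0.02 ] 0.58
```

View pics/w3.png

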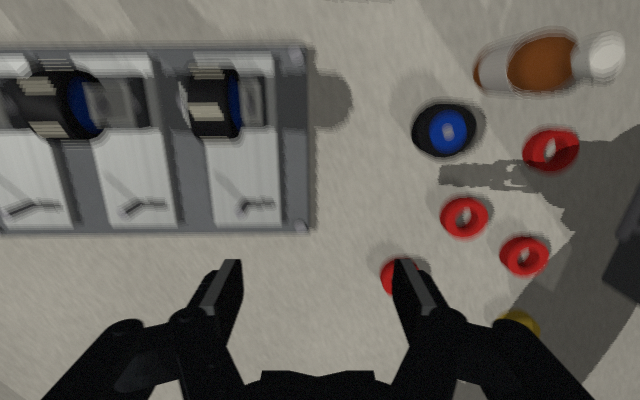

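The target ring is at about (395,275), partly hidden by the finger. I'll move over it and look again.

>>> servo_tool:
  deltas:
    - [[-0.2, -0.2, 0, 0], [-0.4, -0.4, 0, 0], [-0.6, -0.6, -0.1, 0], [-0.8, -0.8, -0.2, 0], [-1, -1, -0.3, 0]]

```text
time: 19.25
eef_pos: [0.4594, -0.3212, 0.1596]
tcp_rot: [0.46, 0.538, -0.46, 0.537]
contact_force: [0.4, -0.5, 0.2]
opening: 0.848
```

>>> servo_tool:
  deltas:
    - [[-0.02, -0.05, -0.1, 0], [-0.04, -0.12, -0.2, 0], [-0.04, -0.12, -0.35, 0], [-0.04, -0.12, -0.5, 0], [-0.04, -0.12, -0.5, 0]]

```text
time: 19.75
eef_pos: [0.4557, -0.3307, 0.1068]
tcp_rot: [0.46, 0.54, -0.459, 0.535]
contact_force: [0.3, 0.6, -1.0]
opening: 0.849
```

Run:
```python
from h import *
s=get_state();im=read_camera('wrist');cv2.imwrite('pics/w4.png',im)
print(s['time'],s['eef_pos'],s['opening'])
c=cam('wrist',s)
hsv=cv2.cvtColor(im,cv2.COLOR_BGR2HSV);m=(((hsv[...,0]<8)|(hsv[...,0]>172))&(hsv[...,1]>150)&(hsv[...,2]>60)).astype('uint8')
n,l,st,ce=cv2.connectedComponentsWithStats(m)
for i in range(1,n):
    if st[i,4]>80:
        x,y,w,h,a=st[i];print(st[i],ray(c,(x+w/2,y+h/2),.012).round(4))
print(proj(c,[s['eef_pos'][0],s['eef_pos'][1],.02]))
```

```text
19.75 [ 0.45568038 -0.33067809  0.10677929] 0.8491568645912484
[506   0  72  17 853] [ 0.6086 -0.4514  0.012 ]
[ 378   61   72   71 3152] [ 0.5435 -0.384   0.012 ]
[ 472  131   75   64 3259] [ 0.5088 -0.4659  0.012 ]
[ 294  168   61   61 2117] [ 0.4597 -0.3348  0.012 ]
[318.46956403 206.06248865]
```

View pics/w4.png

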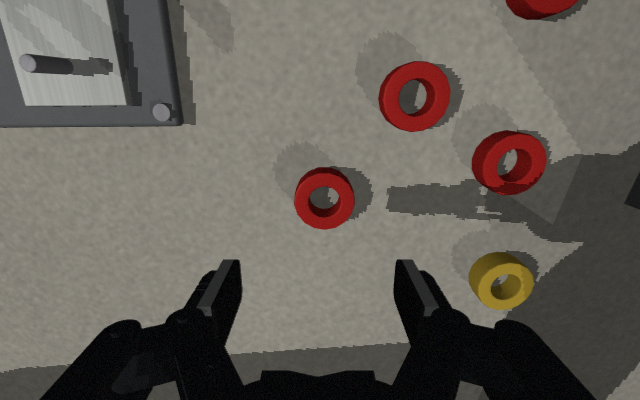

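The target ring is clear between the fingers, centred at about (324,198), with its neighbours well away. I'll go down and grasp it.

>>> servo_tool:
  deltas:
    - [[0.03, -0.04, -0.2, 0], [0.03, -0.04, -0.4, 0], [0.03, -0.04, -0.6, 0], [0.03, -0.04, -0.8, 0], [0.03, -0.04, -1, 0]]

```text
time: 20.3
eef_pos: [0.4606, -0.337, 0.0103]
tcp_rot: [0.46, 0.537, -0.46, 0.538]
contact_force: [0.1, 0.1, 0.6]
opening: 0.851
```

>>> servo_tool:
  deltas:
    - [[0, 0, -0.02, 0], [0, 0, -0.02, 0], [0, 0, -0.02, 0], [0, 0, -0.02, 0], [0, 0, -0.02, 0]]
  claw: -0.4
  force: 30

```text
time: 20.8
eef_pos: [0.4603, -0.3375, 0.0094]
tcp_rot: [0.46, 0.536, -0.46, 0.538]
contact_force: [0.3, 0.4, -1.0]
opening: 0.523
```

>>> servo_tool:
  deltas:
    - [[0, 0, 0, 0], [0, 0, 0, 0], [0, 0, 0, 0], [0, 0, 0, 0], [0, 0, 0, 0]]

```text
time: 21.3
eef_pos: [0.4598, -0.3371, 0.0086]
tcp_rot: [0.46, 0.537, -0.46, 0.537]
contact_force: [-0.2, -0.8, 1.2]
opening: 0.525
```

>>> servo_tool:
  deltas:
    - [[0, 0, 0, 0], [0, 0, 0, 0], [0, 0, -0.02, 0], [0, 0, -0.05, 0], [0, 0, -0.05, 0]]
  claw: 0.5

```text
time: 21.8
eef_pos: [0.4593, -0.3365, 0.0026]
tcp_rot: [0.46, 0.538, -0.46, 0.537]
contact_force: [-0.0, 0.2, 0.1]
opening: 0.753
```

>>> servo_tool:
  deltas:
    - [[0, 0, 0, 0], [0, 0, 0, 0], [0, 0, 0, 0], [0, 0, 0, 0], [0, 0, 0, 0]]
  claw: -0.4
  force: 40

```text
time: 22.3
eef_pos: [0.4599, -0.3372, 0.0036]
tcp_rot: [0.46, 0.537, -0.46, 0.537]
contact_force: [-1.0, 0.1, 2.2]
opening: 0.52
```

>>> servo_tool:
  deltas:
    - [[0, 0, 0, 0], [0, 0, 0.2, 0], [0, 0, 0.4, 0], [0, 0, 0.6, 0], [0, 0, 0.8, 0]]

```text
time: 22.8
eef_pos: [0.4592, -0.3365, 0.0835]
tcp_rot: [0.46, 0.538, -0.46, 0.537]
contact_force: [-0.3, 0.0, 0.0]
opening: 0.523
```

>>> servo_tool:
  deltas:
    - [[0, 0.1, 0.15, 0], [0, 0.3, 0.3, 0], [0, 0.5, 0.4, 0], [0, 0.75, 0.4, 0], [0, 1, 0.4, 0]]

```text
time: 23.3
eef_pos: [0.4595, -0.2361, 0.1235]
tcp_rot: [0.46, 0.537, -0.46, 0.537]
contact_force: [0.1, -0.2, -0.7]
opening: 0.523
```

>>> servo_tool:
  deltas:
    - [[0, 0.2, 0, 0], [0, 0.4, 0, 0], [0, 0.6, 0, 0], [0, 0.8, 0, 0], [0, 1, 0, 0]]

```text
time: 23.8
eef_pos: [0.4591, -0.1359, 0.1229]
tcp_rot: [0.46, 0.538, -0.46, 0.537]
contact_force: [-0.1, -0.6, -0.8]
opening: 0.521
```

>>> servo_tool:
  deltas:
    - [[0, 0.2, 0, 0], [0, 0.4, 0, 0], [0, 0.6, 0, 0], [0, 0.8, 0, 0], [0, 1, 0, 0]]

```text
time: 24.3
eef_pos: [0.4591, -0.036, 0.1229]
tcp_rot: [0.46, 0.537, -0.46, 0.537]
contact_force: [0.5, 0.8, -0.2]
opening: 0.52
```

>>> servo_tool:
  deltas:
    - [[0, 0.25, 0, 0], [0, 0.5, 0, 0], [0, 0.75, 0, 0], [0, 1, 0, 0], [0, 1, 0, 0]]

```text
time: 24.8
eef_pos: [0.4588, 0.0651, 0.1228]
tcp_rot: [0.459, 0.538, -0.459, 0.537]
contact_force: [-0.3, -0.1, 0.0]
opening: 0.519
```

Run:
```python
from h import *
s=get_state();im=read_camera('wrist');cv2.imwrite('pics/w5.png',im)
print(s['time'],s['eef_pos'],s['tcp_rot'],s['opening'])
c=cam('wrist',s)
for X in([.493,.065,.05],[.493,.065,.02]): print(proj(c,X))
```

```text
24.8 [0.45884798 0.0650709  0.12281719] [ 0.45879397  0.53843135 -0.45905636  0.53746351] 0.5188207149541206
[326.07584488 166.74005234]
[325.07609634 157.81219992]
```

View pics/w5.png

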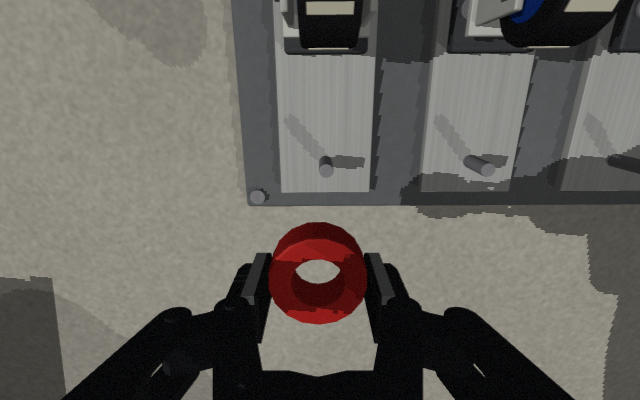

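The post top shows at (326,170), where I predicted (326,167), so the post is about 2 mm nearer the robot. The ring is held level. I'll work out where the ring's centre sits relative to the TCP.

Run:
```python
from h import *
s=dict(eef_pos=[0.45885,0.06507,0.12282],tcp_rot=[0.45879,0.53843,-0.45906,0.53746]);c=cam('wrist',s)
print('post',ray(c,(326,170),.05))
e=np.array(s['eef_pos'])
u=np.array([.988,.154,0]);v=np.array([-.154,.988,0])
for dx in(-.006,-.003,0,.003,.006):
  for z in(.016,-.004):
    t=np.linspace(0,6.28,60)
    q=np.array([proj(c,e+u*(dx+.023*np.cos(a))+v*.023*np.sin(a)+[0,0,z]) for a in t])
    print(dx,z,q.min(0).round(0),q.max(0).round(0))
```

```text
post [0.49075612 0.06467065 0.05      ]
-0.006 0.016 [268. 250.] [368. 336.]
-0.006 -0.004 [274. 231.] [363. 309.]
-0.003 0.016 [268. 244.] [369. 330.]
-0.003 -0.004 [274. 226.] [363. 304.]
0 0.016 [268. 238.] [369. 325.]
0 -0.004 [273. 220.] [363. 300.]
0.003 0.016 [267. 232.] [369. 320.]
0.003 -0.004 [273. 215.] [363. 295.]
0.006 0.016 [267. 225.] [370. 315.]
0.006 -0.004 [273. 209.] [364. 290.]
```

>>> servo_tool:
  deltas:
    - [[0.1, 0, 0, 0], [0.2, 0, -0.1, 0], [0.32, 0, -0.3, 0], [0.32, 0, -0.5, 0], [0.32, 0, -0.6, 0]]

```text
time: 25.35
eef_pos: [0.4914, 0.0619, 0.0615]
tcp_rot: [0.46, 0.538, -0.461, 0.536]
contact_force: [-1.0, -0.3, -0.5]
opening: 0.522
```

>>> servo_tool:
  deltas:
    - [[0, 0, 0, 0], [0, 0, -0.06, 0], [0, 0, -0.12, 0], [0, 0, -0.18, 0], [0, 0, -0.24, 0]]

```text
time: 25.85
eef_pos: [0.4919, 0.0631, 0.0393]
tcp_rot: [0.46, 0.537, -0.46, 0.537]
contact_force: [0.1, -0.2, 0.1]
opening: 0.519
```

>>> servo_tool:
  deltas:
    - [[0, 0, -0.04, 0], [0, 0, -0.08, 0], [0, 0, -0.12, 0], [0, 0, -0.14, 0], [0, 0, -0.14, 0]]

```text
time: 26.35
eef_pos: [0.4915, 0.0631, 0.025]
tcp_rot: [0.46, 0.537, -0.46, 0.537]
contact_force: [1.1, -0.2, -0.3]
opening: 0.523
```

>>> servo_tool:
  deltas:
    - [[0, 0, -0.01, 0], [0, 0, -0.01, 0], [0, 0, -0.01, 0], [0, 0, -0.01, 0], [0, 0, -0.01, 0]]

```text
time: 26.85
eef_pos: [0.4918, 0.063, 0.0244]
tcp_rot: [0.46, 0.537, -0.46, 0.537]
contact_force: [0.6, 0.4, -0.3]
opening: 0.52
```

Now release it, lift clear and look.

>>> servo_tool:
  deltas:
    - [[0, 0, 0, 0], [0, 0, 0, 0], [0, 0, 0, 0], [0, 0, 0, 0], [0, 0, 0, 0]]
  claw: 0.7

```text
time: 27.35
eef_pos: [0.4917, 0.0631, 0.0243]
tcp_rot: [0.46, 0.537, -0.46, 0.537]
contact_force: [0.3, 0.1, 0.9]
opening: 0.849
```

>>> servo_tool:
  deltas:
    - [[0, 0, 0.1, 0], [0, 0, 0.3, 0], [0, 0, 0.5, 0], [0, 0, 0.75, 0], [0, 0, 1, 0]]

```text
time: 27.85
eef_pos: [0.4916, 0.0631, 0.1258]
tcp_rot: [0.46, 0.537, -0.46, 0.537]
contact_force: [0.2, 0.6, -0.3]
opening: 0.852
```

Run:
```python
from h import *
s=get_state();im=read_camera('wrist');cv2.imwrite('pics/w6.png',im)
print(s['time'],s['eef_pos'],s['contact_force'],s['opening'])
c=cam('wrist',s);e=[.4908,.0647]
for z in(.04,.02):
    q=np.array([proj(c,[e[0]+.023*np.cos(a),e[1]+.023*np.sin(a),z]) for a in np.linspace(0,6.28,60)]);print(z,q.min(0).round(),q.max(0).round())
```

```text
27.85 [0.49155068 0.06305517 0.12582474] [ 0.17453507  0.6490179  -0.28483827] 0.8519510440086313
0.04 [285. 178.] [346. 235.]
0.02 [287. 171.] [344. 225.]
```

View pics/w6.png

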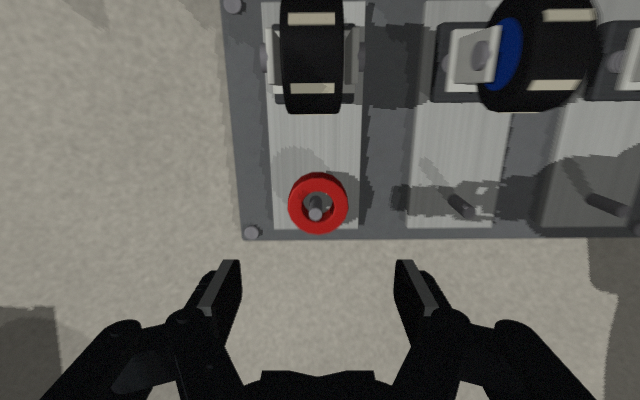

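The red ring sits round the left post, spanning about (288–348, 172–235). A ring lying flat on the foot plate was predicted at 285–346, 171–235. The gripper is clear of it, so I'm handing in.

```bash
python3 -c "
from plant import *
print(sign_off(), get_state()['time'])"
```

```text
the job is handed in; nothing more can be done
the job is handed in; nothing more can be done
```

The left roller is the one that binds, and the red ring that started nearest the base now lies over its post. I handed the job in at about 28 s.

- **Finding the binding roller:** I stroked each roller's top towards +x twice. Readings in mid-stroke pushed back about 4 N along x on the left roller (2.4 N on its second stroke). The mid and right rollers gave about 0 N. The highest push I read was 14.3 N.
- **Placing the ring:** The red ring went down over the left post with no contact force. The last wrist picture shows it round the post, within about 3 pixels of where a ring lying flat on the foot plate should appear. The gripper was open and about 10 cm above it.
- **Not checked directly:** I did not measure how far each roller turned. I judged it from two 30–38 mm strokes per roller, made while pressing. Pressing on the edge of the tread briefly gave about -2 N on the mid and right rollers as well, but this was gone once they were moving.

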